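# Lay the fitting conduit bend in its cradles and lock it

### The arm

A 6-joint arm with a two-finger parallel gripper is mounted at the origin on the work surface. World frame = base frame: x ahead of the robot, y to its left, z up, the work surface at z = 0. Lengths are in m, angles in rad, forces in N, time in s.
With the tool pointing down it reaches from about 0.25 to 0.775 m from the base axis. Payload 4 kg.
Tool frame: the origin (TCP) lies midway between the tips of the shut fingers; the grasp point (between the pads) lies 19 mm behind it (manip.grasp_offset is the distance from the TCP to the grasp point, in m); z points along the fingers, x is the direction in which the jaws open and shut, and the axes are right-handed (so a half turn about z gives the same grasp; the last joint's range is limited). The gripper opens to 94 mm and grips with 3 to 60 N. Pads are 16 mm wide; open, the fingers measure 119 mm over their backs; the gripper's body (75 mm by 177 mm) begins 78 mm behind the grasp point.
Start: joints at [-1.272, 0.087, 1.371, -0, 1.684, -0.103], TCP at [0.215, -0.506, 0.206] pointing down, gripper open.
Joint ranges: [-3.1, 3.1], [-0.76, 2.03], [0.27, 2.55], [-1.08, 4.22], [0.17, 2.65], [-2.57, 2.57]. Speed limits (rad/s): [2.79, 2.79, 3.14, 3.14, 3.14, 3.14].

### API

Orientations are given as a 3x3 rotation matrix whose columns are the frame's x, y, z axes.
In Python, from station import manip gives the robot as it stands. The module is installed in compiled form; this text tells all that it offers.
- The arm moves only by the tool carry_out, never from a script. Its argument "deltas" is text: rows parted by semicolons, each of 5 numbers parted by spaces: the opening, from -1 (shut) to 1 (fully open), so that 0 is half open, then the shift along the tool's x, y, z in units of 30 mm (1.0 is 30 mm), then the turn about the tool's z in units of 6 degrees (1.0 is 6 degrees). A call has 1 to 20 rows; each row shifts and turns the commanded pose from where the row before left it, along the tool's axes as they then stand; what a row does not reach is not made up. A row lasts 1/8 s, in which the tool goes at most 62.5 mm and 10.7 degrees, less where a joint would pass 70% of its speed; a pose out of reach is approached as far as the arm can. A call is refused whole if a number of a shift passes 1 or a number of a turn 1, either way. A call with a gripper value outside its range is refused whole. The fingers move at their own pace and stop on an object; "squeeze" is the grip in N (left out, the last holds). Time passes only in rows, so rows that do not move let the fingers close. It gives the time, the measured TCP pose, the force and the opening at its end, in the units of the state.
- manip.sense(): the state, without advancing time (a new reading comes with each control period).
- manip.snapshot(name): name is "scene" or "side" or "wrist"; returns the picture (480x640x3 uint8, blue, green, red); there is no depth.
- manip.camera_params(name): a dict with "camera_matrix" (3x3 intrinsics, pixels), "rvec" (rotation vector, rad) and "tvec" (3), from world to camera coordinates, as OpenCV has them. Camera axes: x right, y down, z forward; pixel columns grow to the right and rows downward; lengths in m; the calibration is good to about 2 mm. A picture is of the moment at which its call begins: read the wrist's pose just before it. camera_params takes no time and is no camera call; for the wrist camera it gives the pose at the moment of the call.
- manip.finish_job(): hands the job in, once; it reports no verdict.
The state is a dict: "clock": time; "qpos": joint angles; "dq": joint speeds; "joint_efforts": joint torques, N m; "tcp_pos": TCP position; "tcp_rot": TCP orientation; "force": force on the tool from outside, world axes, zero at the start; "wrist_torque": the same for the moment, N m; "gripper_width": opening from 0.0 (shut) to 1.0 (fully open).
Only numpy, scipy, OpenCV 4.12 (cv2) and the standard library are available. Lean on these libraries where they do the work, as an engineer would, in place of code of your own. Each camera call takes 0.05 s, during which the arm holds its last target.

### The job

Two offset conduit bends lie beside the wiring board, one shallow and one deep; only one of them suits the way the board's two notched wooden cradles are set out today. Pick that bend up, turn it until both its straight ends rest down in the two notches, roughly centred end to end, laying it in rather than dropping it. Then swing the keeper bar all the way across so that it crosses over the bend's end, and let go.

Things in the scene. Friction and masses are not known exactly. Their poses are not given: they have to be found in the camera images.
- board: plywood wiring board 250 x 220 x 18 mm, fixed flat on the table; origin at the centre of its underside, x along its 250 mm length, z up. Cradle A stands on it at (-72,5) mm, a breaker row (54 x 30, 39 mm high) at (-85,-85). Cradle B and a white switch box (56 x 56 x 33 mm) stand at (72,50) and (72,-70), either way round: where cradle B stands decides which bend fits
- notch_a (a point): cradle A: fixed wooden post 36 mm along the board's x, 48 mm wide, top 76 mm above the board, with an open-topped notch along x. Point: where a resting tube's axis runs, mid-way along the notch, 10 mm above its floor, 16 mm below the post's top, 78 mm above the table. Notch 25 mm wide, flaring to 37 mm at the top from 6 mm above this point; axes as the board's
- notch_b (a point): cradle B: separate fixed post just like cradle A, its notch parallel; same point and axes. In the board's frame it lies 144 mm to +x of notch_a and either 45 mm to +y (the shallow bend fits, its x along the board's x or opposite) or 75 mm to -y (the deep bend fits, likewise)
- bend_shallow: shallow offset bend: rigid round steel conduit, 20 mm diameter, 200 mm long, 160 g, at first flat on the table (axis 10 mm up). Two parallel straight ends offset 45 mm, joined by a straight slanting middle. Origin at its centre of mass, mid-way on the axis; x along the ends, z up. Axis runs (-100,-22.5), (-48,-22.5), (48,22.5), (100,22.5) mm: middle at 25.1 deg from x. A half turn about z looks the same
- bend_deep: deep offset bend: rigid round steel conduit, 20 mm diameter, 200 mm long, 160 g, at first flat on the table (axis 10 mm up). Two parallel straight ends offset 75 mm, joined by a straight slanting middle. Origin at its centre of mass, mid-way on the axis; x along the ends, z up. Axis runs (-100,37.5), (-48,37.5), (48,-37.5), (100,-37.5) mm: middle at -38.0 deg from x. A half turn about z looks the same
- bend_shallow_p (a point): point on the axis of the shallow bend's straight end, 28 mm in from its end face, at (-72,-22.5,0) mm in the bend's frame; the part that belongs over the middle of a notch
- bend_shallow_q (a point): point on the axis of the shallow bend's straight end, 28 mm in from its end face, at (72,22.5,0) mm in the bend's frame; the part that belongs over the middle of a notch
- bend_deep_p (a point): point on the axis of the deep bend's straight end, 28 mm in from its end face, at (-72,37.5,0) mm in the bend's frame; the part that belongs over the middle of a notch
- bend_deep_q (a point): point on the axis of the deep bend's straight end, 28 mm in from its end face, at (72,-37.5,0) mm in the bend's frame; the part that belongs over the middle of a notch
- keeper (a joint): keeper: flat aluminium bar 80 x 18 x 8 mm swinging level about an upright pivot beside cradle A; stays where left (under 1 N at the knob). 0 (a stop): square across the notch, 10 mm above a resting tube. Grows as it swings clear, clockwise from above, to 2.3 rad; starts at 1.5 to 2.1. At value a the knob lies 62 mm x (-sin a, -cos a) from the pivot in the board's x, y
- knob (a point): upright round black knob on the keeper bar's free end, 14 mm diameter, 36 mm high, 62 mm from the pivot axis; point on its axis 24 mm above the bar and 12 mm below the knob's top. The bar's top is 88 mm above the board
- pivot (a point): point on the keeper's upright pivot axis, at the same height as the knob point; 36 mm to the board's +y of notch_a
Not all that is in view belongs to the job. What is shaped like the bend_deep but pink or yellow is not meant. Leave any blue look-alike of the bend_shallow alone.

How it is judged:
By the outcome, as a careful person would: the job done as asked, in the order asked, and still so for the second after the job is handed in, with the robot touching nothing.
It also fails if it takes over 54 s, if anything falls off the work surface, if the arm or the gripper's body presses on something with over 40 N, if the wrist force passes 120 N, or if a joint passes its speed limit or range.

## Working session

There is one attempt and no reset: what is moved stays moved. The work goes in short steps, Python scripts to look and compute and a tool call to move; the robot and the scene stay as the last step left them, time stands still between calls to the robot, and variables do not carry over. Pictures are saved under pics/ and viewed, and the job is handed in when it is done.

Besides the shell and the picture viewer there is one more tool, called after "Request:" in YAML: its name, and indented under it one key for each argument. carry_out: Moves the arm, as the interface text tells. Its arguments: {"type":"object","properties":{"deltas":{"type":"string"},"squeeze":{"type":"number"}},"required":["deltas"]}

```bash
mkdir -p pics; cat > look.py <<'E'
import sys,cv2
from station import manip
tag=sys.argv[1]
for n in sys.argv[2:]:
    im=manip.snapshot(n); cv2.imwrite(f'pics/{n}_{tag}.png',im)
s=manip.sense(); print(s['clock'],s['tcp_pos'],s['force'],s['gripper_width']); print(s['tcp_rot'])
E
python3 look.py 0 scene side wrist; python3 -c "
from station import manip
for n in ('scene','side','wrist'): print(manip.camera_params(n))
print(manip.grasp_offset)"
```

```text
0.15 [ 0.21496763 -0.50580114  0.20456734] [0.16755667 0.24570944 0.1912408 ] 1.0039715121056705
[[ 3.91065341e-01 -9.20362800e-01 -4.64469902e-04]
 [-9.20361355e-01 -3.91065557e-01  1.64539758e-03]
 [-1.69600090e-03 -2.15977816e-04 -9.99998538e-01]]
{'camera_matrix': array([[567.62104159,   0.        , 313.27648329],
       [  0.        , 567.62104159, 239.55816725],
       [  0.        ,   0.        ,   1.        ]]), 'rvec': array([ 2.46749235,  0.71631606, -0.23248294]), 'tvec': array([-0.37678084, -0.13572578,  1.51690249])}
{'camera_matrix': array([[568.91193342,   0.        , 320.5505752 ],
       [  0.        , 568.91193342, 247.26912188],
       [  0.        ,   0.        ,   1.        ]]), 'rvec': array([ 0.62395218, -2.65931846,  1.14136571]), 'tvec': array([0.41805952, 0.20523015, 1.37135598])}
{'camera_matrix': array([[415.10233741,   0.        , 318.71724201],
       [  0.        , 415.10233741, 244.68136696],
       [  0.        ,   0.        ,   1.        ]]), 'rvec': array([-2.44035581,  1.61520755,  0.20602052]), 'tvec': array([-0.54877271, -0.02485214,  0.39027803])}
0.0188
```

View pics/scene_0.png

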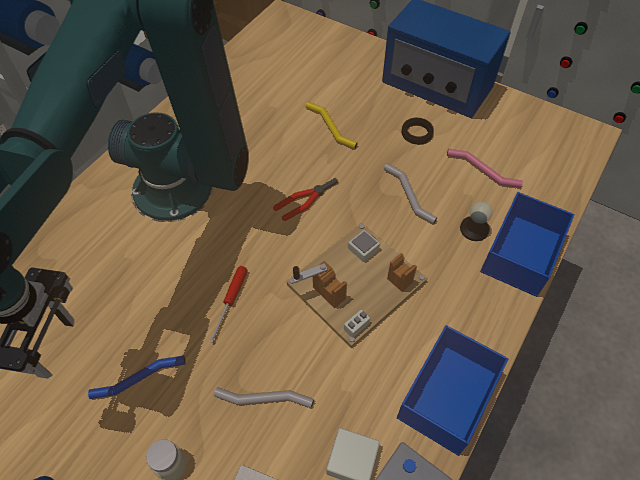

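View pics/side_0.png

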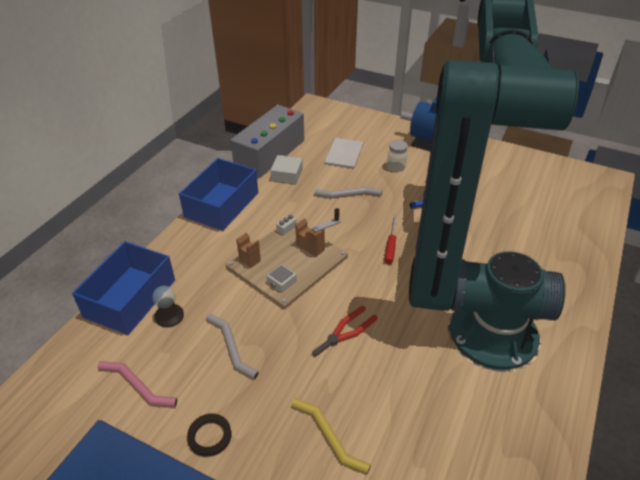

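View pics/wrist_0.png

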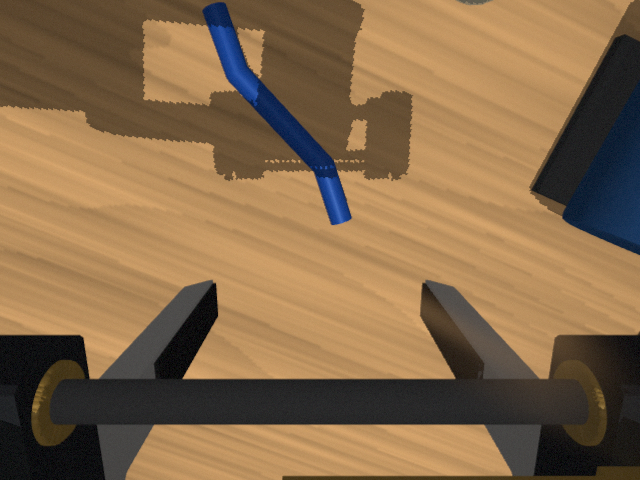

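```bash
cat > geo.py <<'E'
import cv2,numpy as np
from station import manip
def ray(P,uv):
    R=cv2.Rodrigues(P['rvec'])[0]; K=P['camera_matrix']
    d=R.T@np.linalg.solve(K,np.array([uv[0],uv[1],1.])); c=-R.T@P['tvec']; return c,d
def onz(P,uv,z):
    c,d=ray(P,uv); return c+d*(z-c[2])/d[2]
def proj(P,X):
    return cv2.projectPoints(np.float64(X).reshape(-1,1,3),P['rvec'],P['tvec'],P['camera_matrix'],None)[0].reshape(-1,2)
E
python3 - <<'E'
import cv2
a=cv2.imread('pics/scene_0.png')
b=a[220:355,275:435]; cv2.imwrite('pics/c1.png',cv2.resize(b,None,fx=5,fy=5,interpolation=cv2.INTER_CUBIC)[:600])
b=a[150:235,370:450]; c=a[375:415,205:325]
cv2.imwrite('pics/c2.png',cv2.resize(b,None,fx=6,fy=6,interpolation=cv2.INTER_CUBIC))
cv2.imwrite('pics/c3.png',cv2.resize(c,None,fx=6,fy=6,interpolation=cv2.INTER_CUBIC))
E
```

```text
(no output)
```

View pics/c1.png

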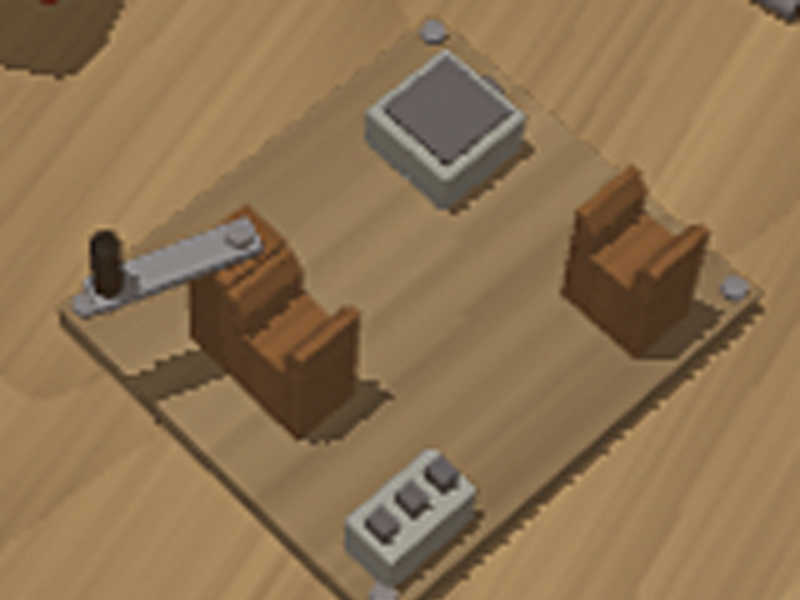

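View pics/c2.png

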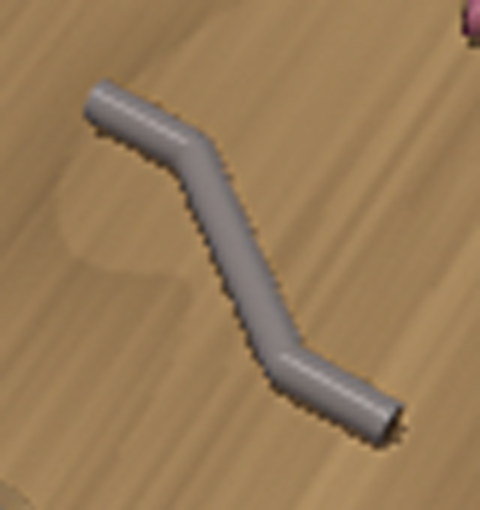

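View pics/c3.png

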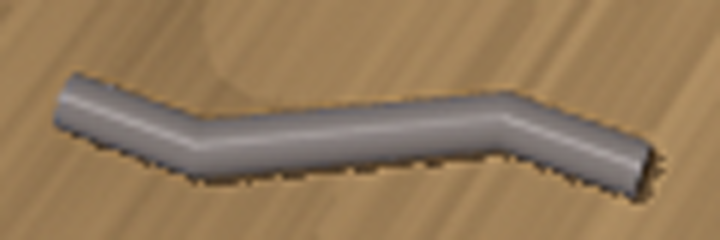

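```bash
python3 - <<'E'
from geo import *
P=manip.camera_params('scene')
for nm,pts in (('far',[(385.8,166.7),(402.5,175),(417.2,210.8),(434.7,220.8)]),('near',[(215.8,391.7),(238.3,400),(289.7,394.7),(312.5,403.7)])):
    X=np.array([onz(P,p,.010) for p in pts]); d=np.diff(X,axis=0); print(nm,X[:,:2].round(3).tolist(),np.linalg.norm(d,axis=1).round(3),np.degrees(np.arctan2(d[:,1],d[:,0])).round(1))
    e=(d[0]+d[2])/np.linalg.norm(d[0]+d[2]); v=X[3]-X[0]; print('len',v@e,'off',e[0]*v[1]-e[1]*v[0],'c',X.mean(0),(X[1]+X[2])/2)
C=np.array([onz(P,p,.018) for p in [(287.4,283.4),(362,224.5),(427.4,279.4)]]); print(C.round(3)); d=np.diff(C,axis=0);print(np.linalg.norm(d,axis=1),np.degrees(np.arctan2(d[:,1],d[:,0])),(C[0]+C[2])/2)
E
```

```text
far [[0.449, 0.362], [0.501, 0.36], [0.588, 0.274], [0.64, 0.269]] [0.052 0.123 0.052] [ -2.3 -44.6  -5.3]
len 0.196653766880602 off -0.08027564509665405 c [0.54473823 0.31617885 0.01      ] [0.54478904 0.31685334 0.01      ]
near [[0.444, -0.377], [0.495, -0.366], [0.58, -0.299], [0.63, -0.29]] [0.052 0.108 0.052] [12.5 38.4 10.7]
len 0.1998782136090138 off 0.04857371195606729 c [ 0.53738224 -0.3331147   0.01      ] [ 0.53740131 -0.33270767  0.01      ]
[[ 0.429 -0.084  0.018]
 [ 0.493  0.156  0.018]
 [ 0.701  0.101  0.018]]
[0.24813916 0.21585766] [ 75.10078394 -14.89617538] [0.56499351 0.00847482 0.018     ]
```

Scene: grey bends at (410,193), the far one, and (265,398), the near one. The look-alikes are yellow at (331,125), pink at (484,168) and blue at (137,378).

The switch box at (365,243) is at the board's +x,+y corner, so cradle B at (402,272) stands at (72,-70) and the deep bend fits. The far grey bend measures about 80 mm offset with a negative slant, so it is the deep one. The near grey bend measures about 48 mm, so it is the shallow one. The close crop c2 agrees: plain grey, with the steep slant.

Request:
carry_out:
  deltas: "1 -1 -1 -0.3 0;1 -1 -1 -0.3 0;1 -1 -1 -0.3 -0;1 -1 -1 0 0;1 -1 -1 0 0;1 -1 -1 0 0;1 -1 -1 0 0;1 -1 -1 0 0;1 -1 -1 0 0;1 -1 -1 0 0;1 -1 -1 0 0;1 -1 -1 0 0;1 -1 -1 0 0;1 -1 -1 0 0;1 -1 -1 0 0;1 -1 -1 0 0;1 -1 -1 0 0;1 -1 -1 0 0;1 -1 -1 0 0"

```text
clock: 2.52
tcp_pos: [0.517, 0.2426, 0.232]
tcp_rot: [[0.391, -0.92, -0.001], [-0.92, -0.391, -0.0], [0.0, 0.001, -1.0]]
force: [-0.2, -0.4, 0.5]
gripper_width: 1.001
```

Request:
carry_out:
  deltas: "1 0 0 0 -1;1 0 0 0 -1;1 0 0 0 -1;1 0 0 0 -1;1 0 0 0 -1;1 0 0 0 -1;1 0 0 0 -1;1 0 0 0 -1;1 0 0 0 -1;1 0 0 0 -1;1 0 0 0 -1;1 0 0 0 -1;1 0 0 0 -1;1 0 0 0 -1;1 0 0 0 -1;1 0 0 0 -1;1 0 0 0 -1;1 0 0 0 -1;1 0 0 0 -1;1 0 0 0 0"

```text
clock: 5.03
tcp_pos: [0.5166, 0.2412, 0.232]
tcp_rot: [[0.683, 0.731, -0.001], [0.731, -0.683, -0.0], [-0.001, -0.0, -1.0]]
force: [0.2, 1.0, -0.7]
gripper_width: 1.001
```

```bash
python3 look.py 1 wrist scene; python3 - <<'E'
from geo import *
P=manip.camera_params('wrist'); print(ray(P,(320,240)))
E
```

```text
5.125 [0.51667176 0.24125939 0.23214603] [-0.35019081  0.19471158 -0.52774904] 1.0012490946146908
[[ 6.82901023e-01  7.30510722e-01 -5.27394579e-04]
 [ 7.30510709e-01 -6.82901193e-01 -2.51987846e-04]
 [-5.44238211e-04 -2.13184630e-04 -9.99999829e-01]]
(array([0.46469137, 0.29091643, 0.4107279 ]), array([ 0.17465596, -0.1599645 , -0.97161895]))
```

View pics/wrist_1.png

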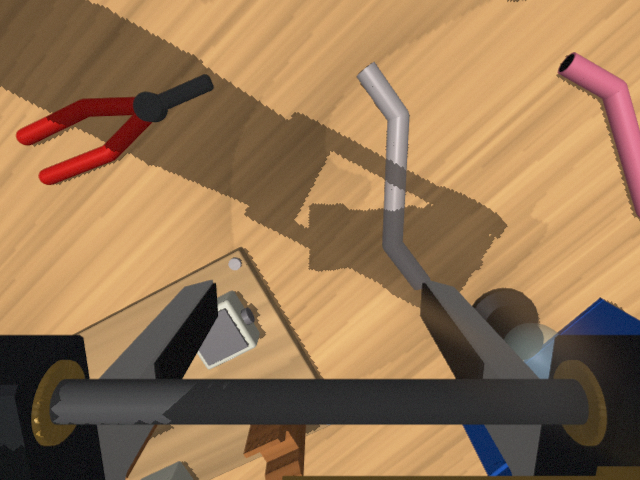

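```bash
python3 - <<'E'
import cv2
a=cv2.imread('pics/wrist_1.png')[55:305,340:440]
cv2.imwrite('pics/c4.png',cv2.resize(a,None,fx=2.4,fy=2.4,interpolation=cv2.INTER_CUBIC))
from geo import *
P=manip.camera_params('wrist')
im=cv2.imread('pics/wrist_1.png').astype(int)
# width scan per row: find grey (low saturation) pixels near the slant
for r in range(125,240,12):
    row=im[r,360:440]; sat=row.max(1)-row.min(1); c=np.where(sat<0.18*row.max(1))[0]+360; 
    print(r,c.min() if len(c) else None,c.max() if len(c) else None)
X=np.array([onz(P,p,.01) for p in [(367,73),(398,114),(394,243)]]);print(X.round(4));d=np.diff(X,axis=0);print(np.linalg.norm(d,axis=1),np.degrees(np.arctan2(d[:,1],d[:,0])),X[1:].mean(0))
E
```

```text
125 388 408
137 387 407
149 387 406
161 386 406
173 386 405
185 385 404
197 385 404
209 384 403
221 384 402
233 383 402
[[0.4525 0.3616 0.01  ]
 [0.4985 0.3591 0.01  ]
 [0.5893 0.2766 0.01  ]]
[0.0460625  0.12266531] [ -3.1185079  -42.25424928] [0.5438969  0.31786493 0.01      ]
```

View pics/c4.png

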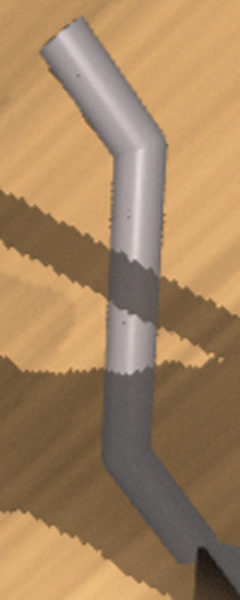

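```bash
python3 - <<'E'
from geo import *
P=manip.camera_params('wrist'); s=manip.sense()
X=np.array([onz(P,p,.01) for p in [(398.2,125),(392.7,233)]]);d=X[1]-X[0];a=np.degrees(np.arctan2(d[1],d[0]));print(a,X)
R=s['tcp_rot'];print('jaw yaw',np.degrees(np.arctan2(R[1,0],R[0,0])),'want',a+90)
t=np.array([.5442,.3176,.003])
# perp. distance of centre from fitted line
n=np.array([-d[1],d[0]])/np.hypot(d[0],d[1]); print((t-X[0])[:2]@n)
print(R.T@(t-s['tcp_pos'])/.03)
E
```

```text
-43.42273052827793 [[0.50606138 0.35291562 0.01      ]
 [0.58065477 0.28232007 0.01      ]]
jaw yaw 46.929234801207635 want 46.57726947172207
0.0005657588056303337
[ 2.48971358 -1.06581897  7.63707444]
```

Request:
carry_out:
  deltas: "0.6 0.9 -0.4 0.6 0.06;0.4 0.9 -0.4 1 0;0.4 0.69 -0.27 1 0;0.4 0 0 1 0;0.4 0 0 1 0;0.4 0 0 1 0;0.4 0 0 1 0;0.4 0 0 0.6 0;0.4 0 0 0 0"
  squeeze: 25

```text
clock: 6.25
tcp_pos: [0.5434, 0.3172, 0.0147]
tcp_rot: [[0.687, 0.727, -0.003], [0.727, -0.687, -0.002], [-0.003, -0.001, -1.0]]
force: [-0.6, 0.2, -0.9]
gripper_width: 0.701
```

```bash
python3 look.py 2 wrist
```

```text
6.3 [0.54451738 0.31768353 0.01638005] [ 0.41719965  0.64925093 -0.22820386] 0.7016024281314339
[[ 6.86619579e-01  7.27016755e-01 -4.37163053e-04]
 [ 7.27016706e-01 -6.86619708e-01 -2.92067566e-04]
 [-5.12502782e-04 -1.17285533e-04 -9.99999862e-01]]
```

View pics/wrist_2.png

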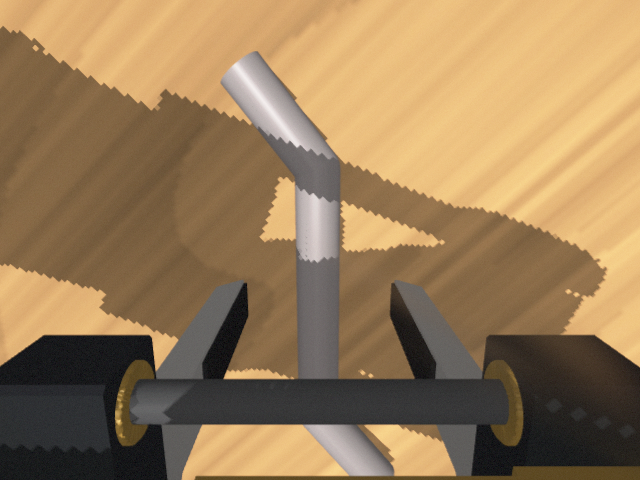

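The wrist view has the slant running at column 318, midway between the fingers. I'll go down the last 13 mm and close.

Request:
carry_out:
  deltas: "0.4 0 0 0.42 0;0.2 0 0 0 0;-0.6 0 0 0 0;-1 0 0 0 0;-1 0 0 0 0;-1 0 0 0 0;-1 0 0 0 0;-1 0 0 0 0"
  squeeze: 30

```text
clock: 7.3
tcp_pos: [0.5443, 0.3174, 0.004]
tcp_rot: [[0.686, 0.727, -0.001], [0.727, -0.686, -0.001], [-0.001, 0.0, -1.0]]
force: [-1.4, -1.8, 1.5]
gripper_width: 0.2
```

Request:
carry_out:
  deltas: "-1 0 0 -0.3 0;-1 0 0 -0.7 0;-1 0 0 -1 0;-1 0 0 -1 0;-1 0 0 -1 1;-1 0 0 -1 1;-1 0 0 -1 1;-1 0 0 0 1;-1 0 0 0 1;-1 0 0 0 1;-1 0 0 0 1;-1 0 0 0 1;-1 0 0 0 1;-1 0 0 0 1;-1 0 0 0 1;-1 0 0 0 1;-1 0 0 0 1;-1 0 0 0 1;-1 0 0 0 1;-1 0 0 0 0"

```text
clock: 9.8
tcp_pos: [0.5445, 0.3179, 0.1838]
tcp_rot: [[0.728, -0.685, 0.0], [-0.685, -0.728, 0.0], [-0.0, -0.0, -1.0]]
force: [0.2, -0.8, -1.7]
gripper_width: 0.204
```

```bash
python3 look.py 3 wrist scene
```

```text
9.9 [0.54453389 0.31783398 0.18374797] [-0.14068586 -0.04004085 -2.82063615] 0.2029144303596189
[[ 7.28439922e-01 -6.85109685e-01 -1.85625337e-05]
 [-6.85109681e-01 -7.28439920e-01  9.16180355e-05]
 [-7.62900940e-05 -5.40208630e-05 -9.99999996e-01]]
```

View pics/wrist_3.png

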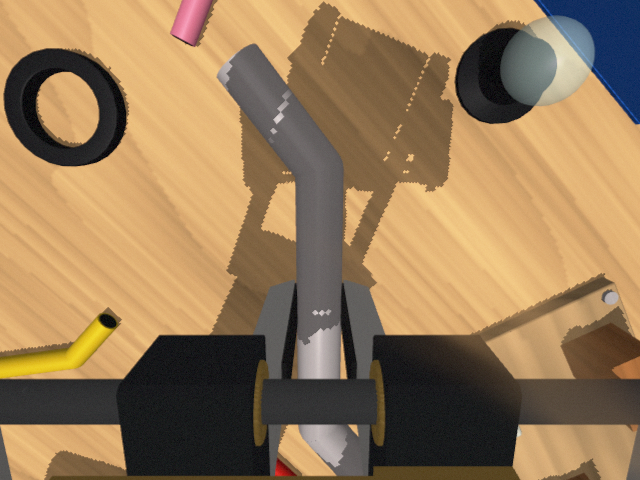

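View pics/scene_3.png

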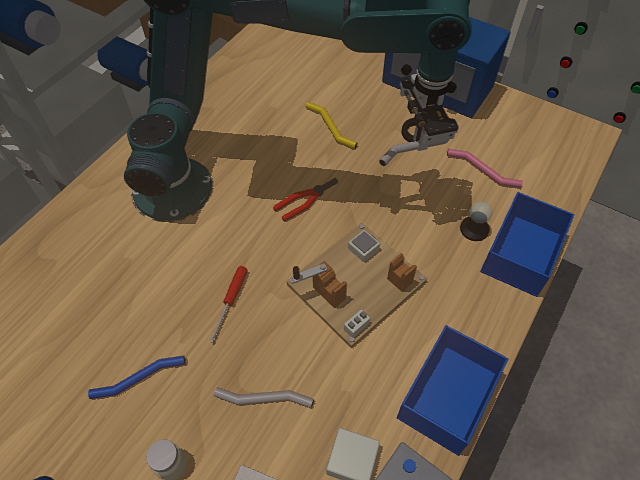

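```bash
cat > board.py <<'E'
from geo import *
def T(c,yaw):
    a=np.radians(yaw);R=np.array([[np.cos(a),-np.sin(a),0],[np.sin(a),np.cos(a),0],[0,0,1]])
    return lambda X: (R@np.array(X,float).T).T+np.array([c[0],c[1],0])
def draw(im,P,f,a,k,off):
    segs=[]
    for cx,cy in ((-.072,.005),(.072,-.07)):
        for sy in(-1,1):
            for h,y0,y1 in ((.094,.0185,.024),):
                segs.append([(cx-.018,cy+sy*y0,h),(cx+.018,cy+sy*y0,h),(cx+.018,cy+sy*y1,h),(cx-.018,cy+sy*y1,h),(cx-.018,cy+sy*y0,h)])
            segs.append([(cx-.018,cy+sy*.0125,.084),(cx+.018,cy+sy*.0125,.084)])
            segs.append([(cx-.018,cy+sy*.0125,.068),(cx+.018,cy+sy*.0125,.068)])
    segs.append([(-.125,-.11,.018),(.125,-.11,.018),(.125,.11,.018),(-.125,.11,.018),(-.125,-.11,.018)])
    for s in segs:
        p=proj(P,f(s)); p=((p-np.array(off)+.5)*k).astype(np.int32)
        cv2.polylines(im,[p],False,(0,255,0),1)
E
python3 - <<'E'
from board import *
P=manip.camera_params('scene'); off=(280,220);k=5
a=cv2.imread('pics/scene_0.png')[220:350,280:435]; a=cv2.resize(a,None,fx=k,fy=k,interpolation=cv2.INTER_CUBIC)[:600]
b=a.copy(); draw(b,P,T((.565,.0085),75.1),1,k,off); cv2.imwrite('pics/c5.png',b)
Pw=manip.camera_params('wrist');s=manip.sense();R=s['tcp_rot']
for p in [(240,62),(322,160),(320,250)]: print(p,(R.T@(onz(Pw,p,s['tcp_pos'][2]+.006)-s['tcp_pos'])).round(4))
E
```

```text
(240, 62) [-0.0305 -0.101  -0.006 ]
(322, 160) [ 0.0012 -0.0639 -0.006 ]
(320, 250) [ 0.0004 -0.0259 -0.006 ]
```

View pics/c5.png

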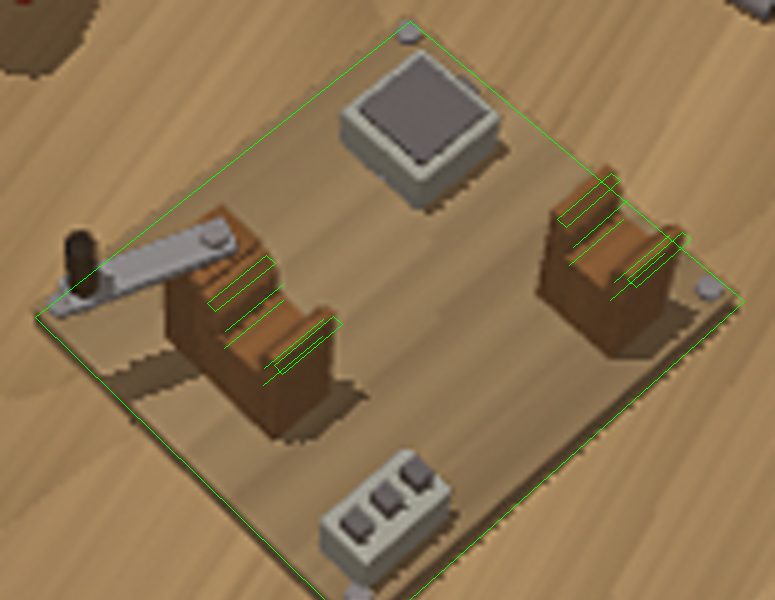

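Request:
carry_out:
  deltas: "-1 0.56 0.9 -0.13 0;-1 0.56 0.9 -0.13 0;-1 0.56 0.9 -0.13 0;-1 0.56 0.9 -0.13 0;-1 0.56 0.9 -0.13 0;-1 0.56 0.9 -0.13 0;-1 0.56 0.9 -0.13 0;-1 0.56 0.9 -0.13 0;-1 0.56 0.9 -0.13 0;-1 0 0 0 0.8;-1 0 0 0 0.8;-1 0 0 0 0;-1 0 0 0 0"

```text
clock: 11.52
tcp_pos: [0.4877, 0.0373, 0.219]
tcp_rot: [[0.604, -0.797, 0.0], [-0.797, -0.604, -0.0], [0.0, -0.0, -1.0]]
force: [1.6, 0.1, -2.0]
gripper_width: 0.201
```

```bash
python3 look.py 4 wrist; python3 - <<'E'
from board import *
P=manip.camera_params('wrist')
a=cv2.imread('pics/wrist_4.png'); draw(a,P,T((.565,.0085),75.1),1,1,(0,0)); cv2.imwrite('pics/c6.png',a)
E
```

```text
11.575 [0.48772677 0.03734707 0.2189779 ] [-0.0189516  -0.31202089 -1.599933  ] 0.205077017099251
[[ 6.03943710e-01 -7.97026966e-01  1.06037809e-04]
 [-7.97026965e-01 -6.03943717e-01 -6.33956483e-05]
 [ 1.14568910e-04 -4.62275902e-05 -9.99999992e-01]]
```

View pics/c6.png

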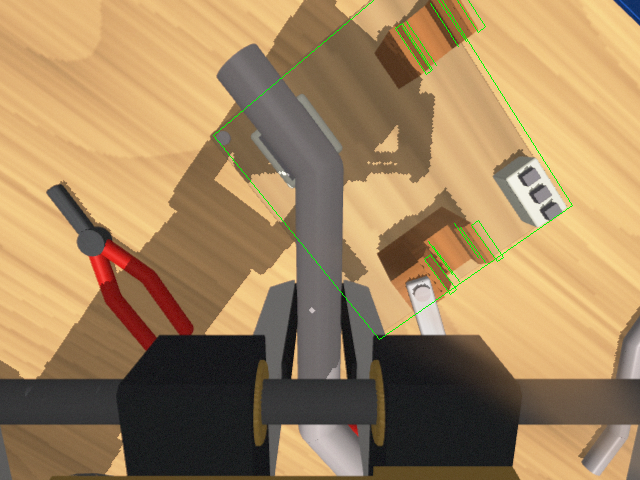

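```bash
python3 - <<'E'
from board import *
P=manip.camera_params('wrist')
im=cv2.imread('pics/wrist_4.png'); 
out=[]
for (x,y) in ((370,0),(375,190)):
    k=5; a=cv2.resize(im[y:y+118,x:x+140],None,fx=k,fy=k,interpolation=cv2.INTER_CUBIC)
    draw(a,P,T((.565,.0085),75.1),1,k,(x,y)); cv2.imwrite(f'pics/c7_{y}.png',a)
E
```

```text
(no output)
```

View pics/c7_0.png

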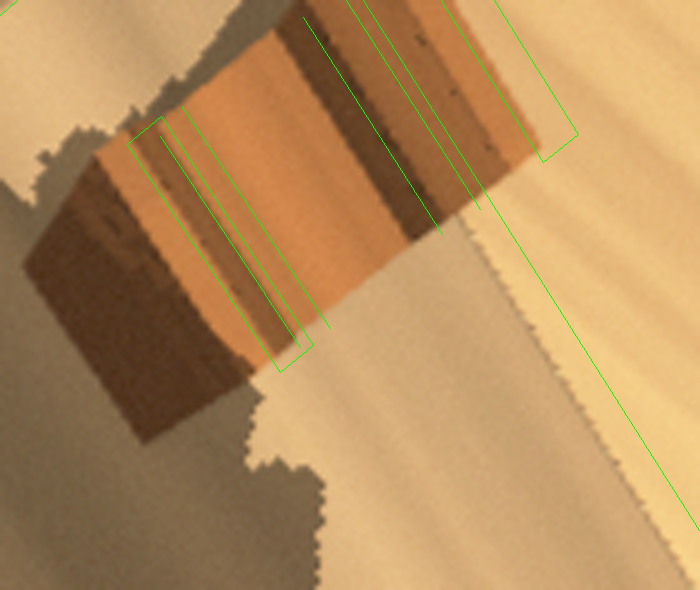

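View pics/c7_190.png

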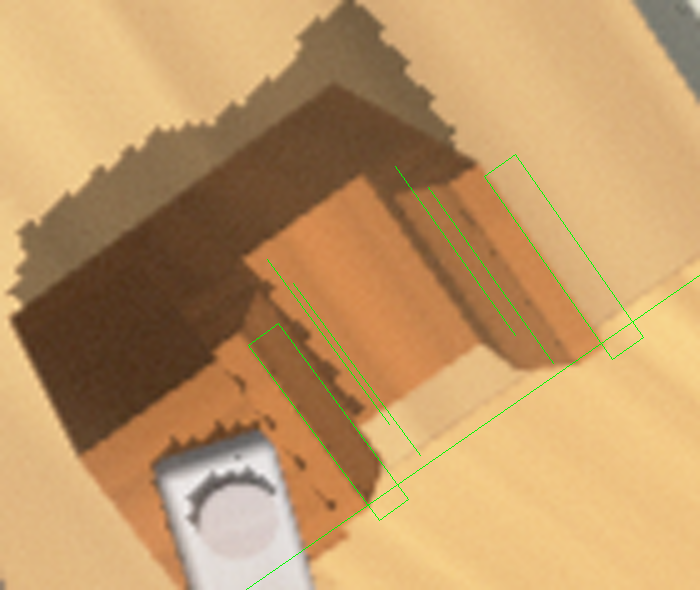

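```bash
python3 - <<'E'
from board import *
P=manip.camera_params('wrist')
f=lambda p,o:((p[0]/5+o[0]-.4),(p[1]/5+o[1]-.4))
oB=(370,0);oA=(375,190)
a=np.radians(75.1);R=np.array([[np.cos(a),-np.sin(a)],[np.sin(a),np.cos(a)]])
c=np.array([.565,.0085])
for nm,p,o,z,ref in (('B +y-x',(252,376),oB,.094,(54,-46)),('B -y-x',(541,148),oB,.094,(54,-94)),('B+y+x',(95,155),oB,.094,(90,-46)),('B fl -y -x',(512,168),oB,.094,(54,-88.5)),('B fl +y -x',(277,358),oB,.094,(54,-51.5)),
 ('B floor-y',(412,243),oB,.068,(54,-82.5)),('A floor -y +x',(362,175),oA,.068,(-54,-7.5)),('A floor +y +x',(245,258),oA,.068,(-54,17.5)),('A floor -y -x',(480,347),oA,.068,(-90,-7.5)),('A floor +y -x',(360,430),oA,.068,(-90,17.5)),
 ('A -y-x',(603,345),oA,.094,(-90,-19)),('A -y+x',(478,165),oA,.094,(-54,-19)),('A fl+y -x',(368,503),oA,.094,(-90,23.5)),('A fl -y -x',(577,362),oA,.094,(-90,-13.5)),('A pivot cap',(237,520),oA,.109,(-72,41))):
    w=onz(P,f(p,o),z)[:2]; b=R.T@(w-c)*1000; print(nm,w.round(4),b.round(1),ref,(b-ref).round(1))
E
```

```text
B +y-x [0.6206 0.0515] [ 55.9 -42.7] (54, -46) [1.9 3.3]
B -y-x [0.6655 0.0393] [ 55.6 -89.2] (54, -94) [1.6 4.8]
B+y+x [0.629  0.0862] [ 91.5 -41.8] (90, -46) [1.5 4.2]
B fl -y -x [0.6613 0.0407] [ 55.9 -84.8] (54, -88.5) [1.9 3.7]
B fl +y -x [0.6245 0.0503] [ 55.7 -46.7] (54, -51.5) [1.7 4.8]
B floor-y [0.655  0.0422] [ 55.7 -78.3] (54, -82.5) [1.7 4.2]
A floor -y +x [ 0.5541 -0.0423] [-51.9  -2.5] (-54, -7.5) [2.1 5. ]
A floor +y +x [ 0.5321 -0.0363] [-51.7  20.3] (-54, 17.5) [2.3 2.8]
A floor -y -x [ 0.5441 -0.0771] [-88.2  -1.8] (-90, -7.5) [1.8 5.7]
A floor +y -x [ 0.5212 -0.0709] [-88.   21.9] (-90, 17.5) [2.  4.4]
A -y-x [ 0.5557 -0.0794] [-87.3 -13.6] (-90, -19) [2.7 5.4]
A -y+x [ 0.565  -0.0453] [-52.  -13.8] (-54, -19) [2.  5.2]
A fl+y -x [ 0.5149 -0.0678] [-86.6  28.8] (-90, 23.5) [3.4 5.3]
A fl -y -x [ 0.5513 -0.0781] [-87.2  -9. ] (-90, -13.5) [2.8 4.5]
A pivot cap [ 0.5027 -0.0468] [-69.4  46. ] (-72, 41) [2.6 5. ]
```

```bash
python3 - <<'E'
import cv2
a=cv2.imread('pics/wrist_4.png')[30:230,200:360]
cv2.imwrite('pics/c8.png',cv2.resize(a,None,fx=3,fy=3,interpolation=cv2.INTER_CUBIC))
E
```

```text
(no output)
```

View pics/c8.png

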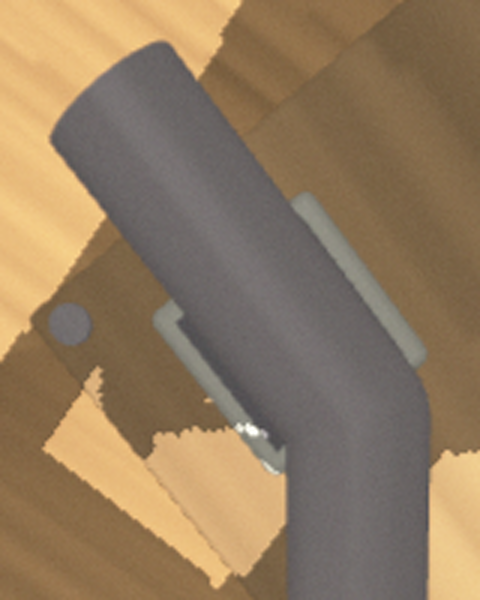

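Request:
carry_out:
  deltas: "-1 0.75 -0.53 0 0.05;-1 0.75 -0.53 0 0;-1 0.76 -0.52 0.3 0;-1 0.76 -0.52 0.8 0;-1 0 0 0.9 0;-1 0 0 0.6 0;-1 0 0 0.4 0;-1 0 0 0.2 0;-1 0 0 0 0;-1 0 0 0 0"

```text
clock: 12.82
tcp_pos: [0.593, 0.0025, 0.1242]
tcp_rot: [[0.599, -0.801, 0.002], [-0.801, -0.599, -0.0], [0.002, -0.002, -1.0]]
force: [0.2, 0.1, -2.3]
gripper_width: 0.205
```

```bash
python3 look.py 5 wrist scene side; python3 - <<'E'
import cv2
a=cv2.imread('pics/scene_5.png')[200:350,270:440];b=cv2.imread('pics/side_5.png')[180:310,210:370]
cv2.imwrite('pics/c9.png',cv2.resize(a,(680,600),interpolation=cv2.INTER_CUBIC))
cv2.imwrite('pics/c10.png',cv2.resize(b,(640,520),interpolation=cv2.INTER_CUBIC))
E
```

```text
12.975 [0.59289572 0.00243266 0.12388739] [ 0.9100022  -0.327074   -2.25785317] 0.20689982697662607
[[ 5.98553701e-01 -8.01081020e-01  1.63277888e-03]
 [-8.01081798e-01 -5.98554828e-01 -2.67883524e-04]
 [ 1.19190409e-03 -1.14764677e-03 -9.99998631e-01]]
```

View pics/wrist_5.png

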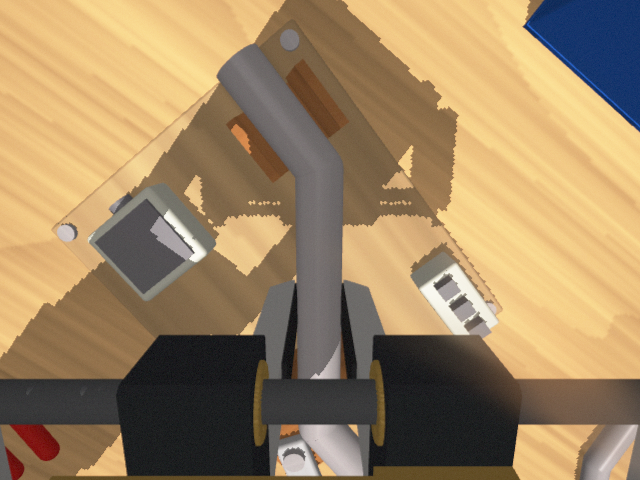

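View pics/c9.png

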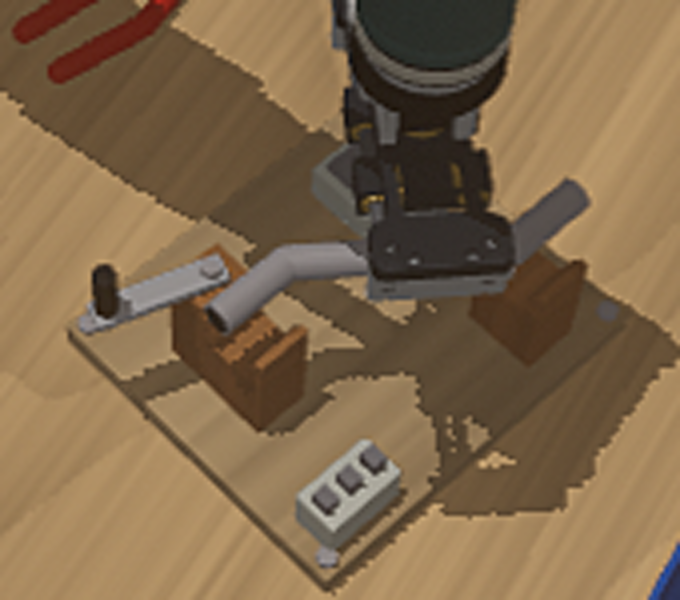

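View pics/c10.png

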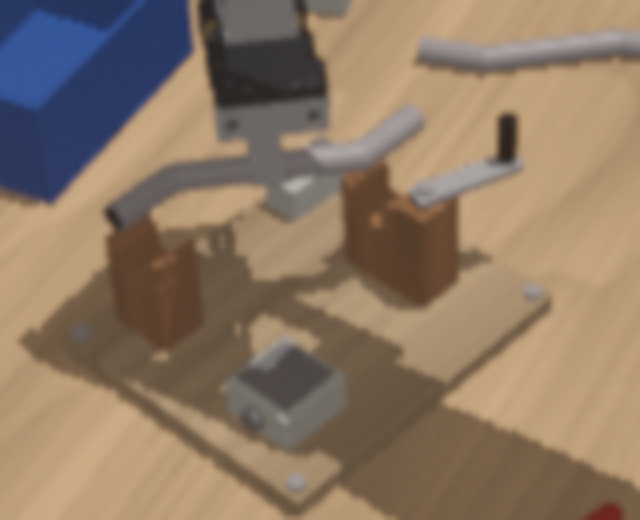

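```bash
python3 - <<'E'
from board import *
P=manip.camera_params('wrist'); s=manip.sense(); a=cv2.imread('pics/wrist_5.png')
R=s['tcp_rot']
b=cv2.resize(a[40:200,205:365],None,fx=3.75,fy=3.75,interpolation=cv2.INTER_CUBIC)
# predicted prong tops given bend where it is (centre at TCP, yaw from tool)
yaw=np.degrees(np.arctan2(R[1,0],R[0,0]))+90+38.0
a_=np.radians(yaw); c=s['tcp_pos'][:2]-np.array([[np.cos(a_),-np.sin(a_)],[np.sin(a_),np.cos(a_)]])@np.array([0,-.0325]); print(yaw,c)
draw(b,P,T(c,yaw),1,3.75,(205,40)); cv2.imwrite('pics/c11.png',b)
E
```

```text
74.7664145840396 [0.56153768 0.01097219]
```

View pics/c11.png

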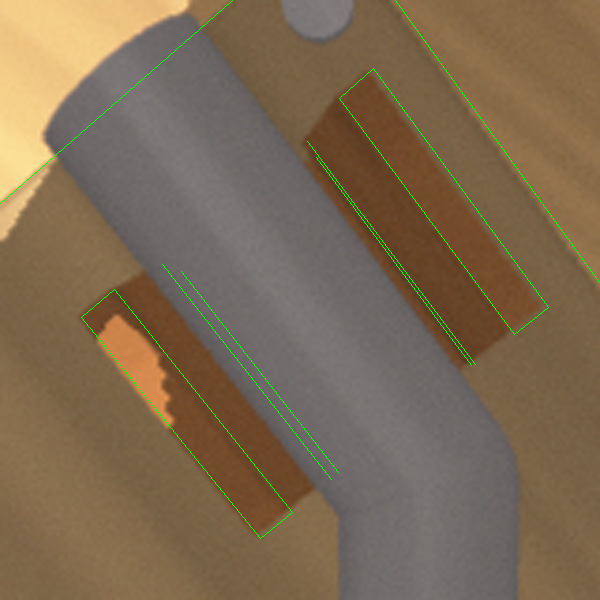

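The picture shows the held end lined up with notch B to within a millimetre. I'll lower it gently.

Request:
carry_out:
  deltas: "-1 0 0 0.4 0;-1 0 0 0.4 0;-1 0 0 0.3 0;-1 0 0 0.2 0;-1 0 0 0.15 0;-1 0 0 0.1 0;-1 0 0 0 0;-1 0 0 0 0"

```text
clock: 13.98
tcp_pos: [0.5927, 0.0024, 0.0769]
tcp_rot: [[0.598, -0.801, 0.001], [-0.801, -0.598, -0.0], [0.001, -0.001, -1.0]]
force: [0.6, -0.1, -1.7]
gripper_width: 0.206
```

Request:
carry_out:
  deltas: "-1 0 0 0.06 0;-1 0 0 0.04 0;-1 0 0 0.03 0;-1 0 0 0.03 0;-1 0 0 0 0;-1 0 0 0 0"

```text
clock: 14.72
tcp_pos: [0.5925, 0.0025, 0.072]
tcp_rot: [[0.599, -0.801, 0.0], [-0.801, -0.599, -0.0], [0.0, -0.0, -1.0]]
force: [-2.2, -0.1, 0.8]
gripper_width: 0.207
```

```bash
python3 look.py 6 wrist scene side; python3 - <<'E'
import cv2
a=cv2.imread('pics/scene_6.png')[200:350,270:440];b=cv2.imread('pics/side_6.png')[180:310,210:370]
cv2.imwrite('pics/c12.png',cv2.resize(a,(680,600),interpolation=cv2.INTER_CUBIC))
cv2.imwrite('pics/c13.png',cv2.resize(b,(640,520),interpolation=cv2.INTER_CUBIC))
E
```

```text
14.875 [0.59248062 0.00247741 0.07198869] [-0.79618686  0.40919939  2.11849302] 0.20557458909104792
[[ 5.98528386e-01 -8.01101582e-01  1.63174480e-04]
 [-8.01101575e-01 -5.98528405e-01 -1.19682034e-04]
 [ 1.93542028e-04 -5.90862385e-05 -9.99999980e-01]]
```

View pics/c12.png

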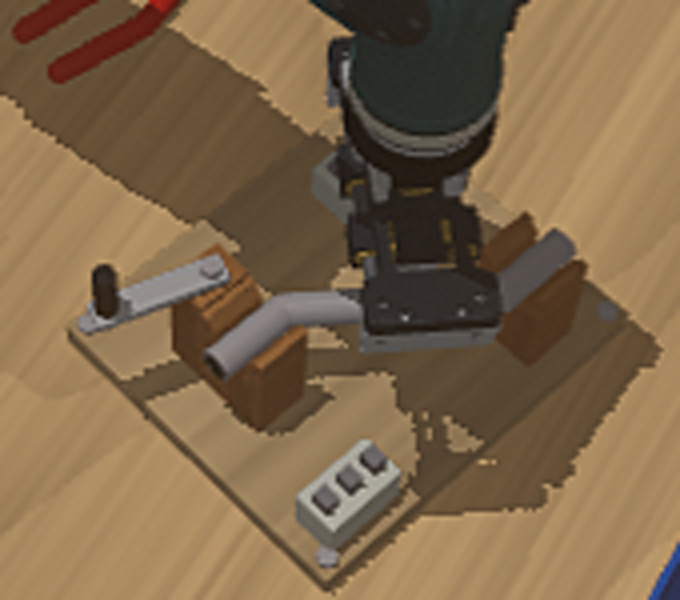

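View pics/c13.png

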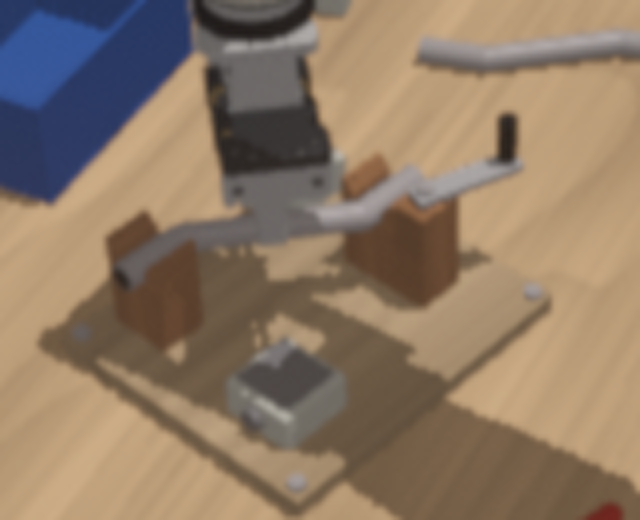

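Request:
carry_out:
  deltas: "-1 0 0 0.02 0;-0.55 0 0 0 0;-0.4 0 0 0 0;-0.3 0 0 0 0;-0.2 0 0 0 0;-0.2 0 0 0 0;-0.2 0 0 -0.2 0;-0.2 0 0 -0.5 0;-0.2 0 0 -1 0;-0.2 0 0 -1 0;-0.2 0 0 -1 0;-0.2 0 0 -1 0;-0.2 0 0 0 0"

```text
clock: 16.5
tcp_pos: [0.5943, 0.0023, 0.2167]
tcp_rot: [[0.598, -0.801, 0.008], [-0.801, -0.599, -0.001], [0.006, -0.006, -1.0]]
force: [-0.2, 0.5, -0.2]
gripper_width: 0.401
```

```bash
python3 look.py 7 wrist scene side; python3 - <<'E'
import cv2
a=cv2.imread('pics/scene_7.png')[200:350,270:440];b=cv2.imread('pics/side_7.png')[180:310,210:370]
cv2.imwrite('pics/c14.png',cv2.resize(a,(680,600),interpolation=cv2.INTER_CUBIC))
cv2.imwrite('pics/c15.png',cv2.resize(b,(640,520),interpolation=cv2.INTER_CUBIC))
E
```

```text
16.65 [0.59191199 0.00251122 0.21095022] [-0.01799053 -0.17033624 -0.12950241] 0.401267330159361
[[ 5.98446044e-01 -8.01161240e-01 -1.73198669e-03]
 [-8.01162402e-01 -5.98446994e-01  3.82407237e-05]
 [-1.06713921e-03  1.36471761e-03 -9.99998499e-01]]
```

View pics/c14.png

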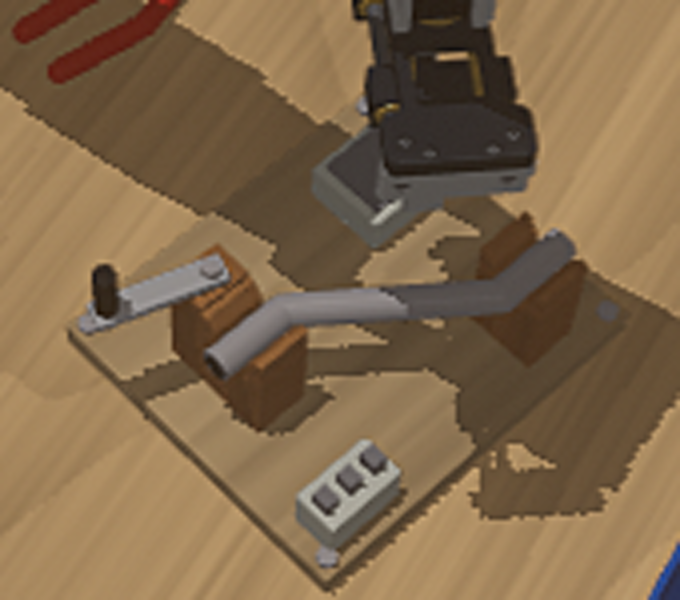

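View pics/wrist_7.png

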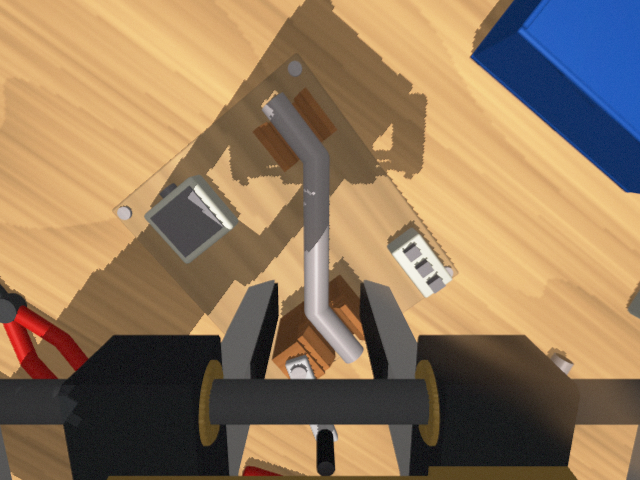

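```bash
python3 - <<'E'
from board import *
P=manip.camera_params('scene'); S=manip.camera_params('side')
f=T((.5615,.0110),74.8)
piv=f([[-.072,.041,.130]])[0]; print('pivot',piv)
# scene c1: offset (275,220), k5 ; knob top centre (105,238), base centre (110,287)
kt=np.array((105,238))/5+(275,220)-.4; kb=np.array((110,288))/5+(275,220)-.4; pc=np.array((240,234))/5+(275,220)-.4
print(onz(P,kt,.142),onz(P,kb,.106),'pivcap',onz(P,pc,.109))
w=onz(P,kt,.142)+onz(P,kb,.106); w=w/2-onz(P,pc,.109); ang=np.degrees(np.arctan2(w[1],w[0])); print(np.hypot(w[0],w[1]),ang)
W=manip.camera_params('wrist')
print('wrist: ',onz(W,(325,437),.142),onz(W,(325,465),.115),'cap',onz(W,(298,369),.109))
E
python3 -c "
import cv2
a=cv2.imread('pics/wrist_7.png')[340:480,260:400]
cv2.imwrite('pics/c16.png',cv2.resize(a,None,fx=4,fy=4,interpolation=cv2.INTER_CUBIC))"
```

```text
pivot [ 0.5030567  -0.04773143  0.13      ]
[ 0.46564797 -0.09610037  0.142     ] [ 0.46848064 -0.09883849  0.106     ] pivcap [ 0.50287806 -0.04684487  0.109     ]
0.06201186784142324 -125.27705300325327
wrist:  [ 0.49026514 -0.07833942  0.142     ] [ 0.45205532 -0.10752127  0.115     ] cap [ 0.50488838 -0.04235215  0.109     ]
```

View pics/c16.png

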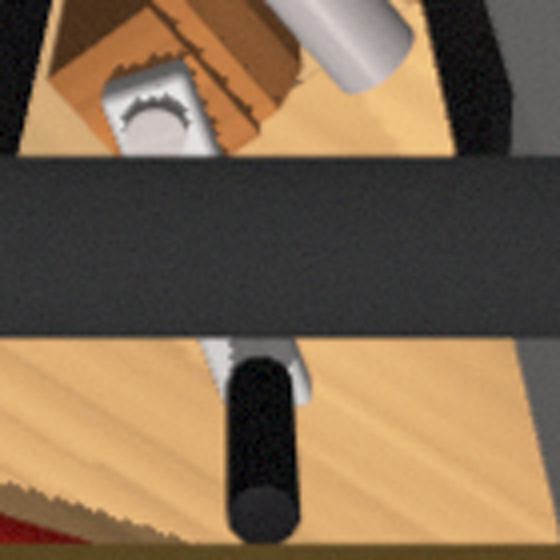

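```bash
python3 - <<'E'
from board import *
W=manip.camera_params('wrist')
c=onz(W,(260+155/4-.4,340+130/4-.4),.108); p=np.array([.50306,-.04773])
for px in ((325.6,468.5),):
  for z in (.142,): 
    k=onz(W,px,z); print(k,c,[(np.hypot(*(k-q)[:2] if len(q)==3 else (k[:2]-q)),np.degrees(np.arctan2(k[1]-q[1],k[0]-q[0]))) for q in (c,p)])
for t in (-125.3,-127,-123): print(t,p+.062*np.array([np.cos(np.radians(t)),np.sin(np.radians(t))]))
E
```

```text
[ 0.4694181  -0.09455306  0.142     ] [ 0.50239587 -0.04443142  0.108     ] [(np.float64(0.05999759956534313), np.float64(-123.34309879315238)), (np.float64(0.05765567071423688), np.float64(-125.69686318412995))]
-125.3 [ 0.46723283 -0.09833053]
-127 [ 0.46574747 -0.0972454 ]
-123 [ 0.46929238 -0.09972758]
```

Request:
carry_out:
  deltas: "0 0.11 0.94 0 0;0 0.11 0.94 0 0;0 0.12 0.94 0 0;0 0.12 0.94 0 0;0 0.12 0.94 0 0;0 0.12 0.94 0 0;0 0.11 0.93 0 0;0 0.11 0.93 0 0;0 0 0 0 -1;0 0 0 0 -1;0 0 0 0 -1;0 0 0 0 0;0 0 0 0 0"

```text
clock: 18.27
tcp_pos: [0.4283, -0.1541, 0.2111]
tcp_rot: [[0.816, -0.578, -0.002], [-0.578, -0.816, 0.001], [-0.002, 0.0, -1.0]]
force: [0.1, 0.5, 0.5]
gripper_width: 0.502
```

```bash
python3 look.py 8 wrist
```

```text
18.325 [ 0.42847314 -0.15413185  0.21136276] [ 0.16875869  0.35592737 -0.1524444 ] 0.4985757803515341
[[ 8.16117167e-01 -5.77885332e-01 -1.14583309e-03]
 [-5.77885163e-01 -8.16117933e-01  5.07079352e-04]
 [-1.22816865e-03  2.48323777e-04 -9.99999215e-01]]
```

View pics/wrist_8.png

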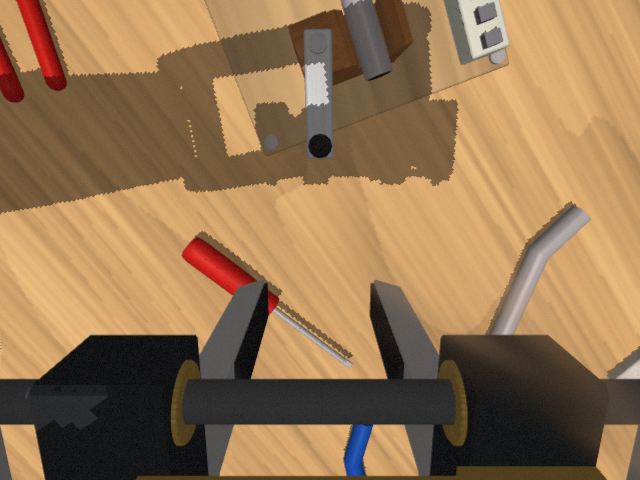

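The knob is seen from straight above at (320,146) and the pivot cap at (318,42). The bar runs along the tool's y.

```bash
python3 - <<'E'
from board import *
W=manip.camera_params('wrist');s=manip.sense();R=s['tcp_rot']
k=onz(W,(320,146),.142);c=onz(W,(318,42),.109)
d=(k-c)[:2];print(k,c,np.hypot(*d),np.degrees(np.arctan2(d[1],d[0])))
k[2]=.115; print(R.T@(k-s['tcp_pos'])/.03,np.degrees(np.arctan2(R[1,0],R[0,0])))
E
```

```text
[ 0.46835985 -0.09882422  0.142     ] [ 0.50334761 -0.04732696  0.109     ] 0.062258422631427245 -124.19258489000103
[ 0.02363731 -2.27371427  3.21150086] -35.301963934460716
```

Request:
carry_out:
  deltas: "0 0.02 -0.76 0 -0.15;0 0 -0.76 0 0;0 0 -0.75 0.2 0;0 0 0 0.8 0;0 0 0 0.8 0;0 0 0 0.8 0;0 0 0 0.5 0;0 0 0 0.1 0;0 0 0 0 0"

```text
clock: 19.45
tcp_pos: [0.4683, -0.0988, 0.1167]
tcp_rot: [[0.826, -0.564, 0.001], [-0.564, -0.826, -0.0], [0.001, -0.0, -1.0]]
force: [1.2, -1.1, 0.1]
gripper_width: 0.501
```

Request:
carry_out:
  deltas: "-0.6 0 0 0 0;-0.8 0 0 0 0;-1 0 0 0 0;-1 0 0 0 0;-1 0 0 0 0;-1 0 0 0 0"
  squeeze: 8

```text
clock: 20.2
tcp_pos: [0.468, -0.0987, 0.1163]
tcp_rot: [[0.826, -0.564, 0.0], [-0.564, -0.826, -0.0], [0.0, 0.0, -1.0]]
force: [-0.4, -0.5, 1.8]
gripper_width: 0.147
```

```bash
python3 look.py 9 wrist side
```

```text
20.3 [ 0.46804002 -0.09866875  0.1162819 ] [-0.57115714 -0.29381011  2.00712171] 0.14471793387311266
[[ 8.25721950e-01 -5.64077231e-01  3.73047861e-04]
 [-5.64077175e-01 -8.25722034e-01 -2.51004641e-04]
 [ 4.49619842e-04 -3.16774222e-06 -9.99999899e-01]]
```

View pics/wrist_9.png

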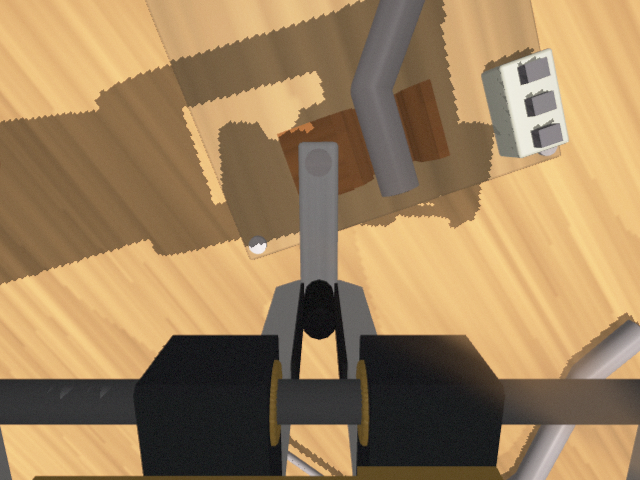

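Request:
carry_out:
  deltas: "-1 0.11 -0.003 0 -0.5;-1 0.216 -0.011 0 -1;-1 0.216 -0.011 0 -1;-1 0.216 -0.011 0 -1;-1 0.216 -0.011 0 -1;-1 0.216 -0.011 0 -1;-1 0.216 -0.011 0 -1;-1 0.216 -0.011 0 -1;-1 0.216 -0.011 0 -1;-1 0 0 0 0"

```text
clock: 21.55
tcp_pos: [0.5209, -0.1064, 0.1163]
tcp_rot: [[0.958, 0.286, 0.0], [0.286, -0.958, 0.001], [0.0, -0.001, -1.0]]
force: [-0.2, 1.7, 2.2]
gripper_width: 0.145
```

```bash
python3 look.py 10 wrist;python3 - <<'E'
from station import manip
import numpy as np
s=manip.sense();d=s['tcp_pos'][:2]-np.array([.5032,-.0475]);print(np.hypot(*d),np.degrees(np.arctan2(d[1],d[0])),s['wrist_torque'],s['qpos'])
R=s['tcp_rot'];print(np.degrees(np.arctan2(R[1,0],R[0,0])))
E
```

```text
21.6 [ 0.52080105 -0.10648829  0.11625159] [-0.35107178  1.45096467  2.70145272] 0.14594937669493802
[[ 9.58411473e-01  2.85389943e-01  1.72962976e-04]
 [ 2.85389764e-01 -9.58411291e-01  6.92596011e-04]
 [ 3.63429605e-04 -6.14430100e-04 -9.99999745e-01]]
0.061558225833651475 -73.385834869279 [ 0.29762104 -0.01014819  0.04074641] [-3.08840678e-01  8.11952395e-02  1.55517567e+00  7.13932120e-04
  1.50526750e+00 -5.98300656e-01]
16.582149166962548
```

View pics/wrist_10.png

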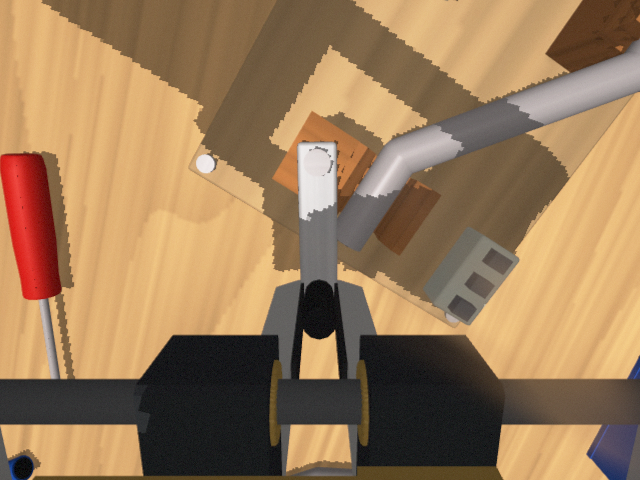

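Request:
carry_out:
  deltas: "-1 0.216 -0.011 0 -1;-1 0.216 -0.011 0 -1;-1 0.216 -0.011 0 -1;-1 0.216 -0.011 0 -1;-1 0.216 -0.011 0 -1;-1 0.216 -0.011 0 -1;-1 0.216 -0.011 0 -1;-1 0.216 -0.011 0 -1;-1 0.13 -0.004 0 -0.6;-1 0.1 -0.003 0 -0.5;-1 0 0 0 0"

```text
clock: 22.98
tcp_pos: [0.5608, -0.0674, 0.1162]
tcp_rot: [[0.323, 0.946, -0.001], [0.946, -0.323, 0.0], [0.0, -0.001, -1.0]]
force: [-2.3, 1.6, 3.1]
gripper_width: 0.146
```

```bash
python3 look.py 11 wrist;python3 - <<'E'
from station import manip
import numpy as np
s=manip.sense();d=s['tcp_pos'][:2]-np.array([.5032,-.0475]);print(np.hypot(*d),np.degrees(np.arctan2(d[1],d[0])),s['wrist_torque'],s['qpos'])
R=s['tcp_rot'];print(np.degrees(np.arctan2(R[1,0],R[0,0])), R.T@s['force'])
E
```

```text
23.025 [ 0.56084708 -0.06741016  0.11619523] [-3.88803115  2.04453996  3.67970212] 0.146856699094606
[[ 3.22812435e-01  9.46462053e-01 -1.30924278e-03]
 [ 9.46462951e-01 -3.22811949e-01  5.73273480e-04]
 [ 1.19942382e-04 -1.42420959e-03 -9.99998979e-01]]
0.06098852878101466 -19.053895443740036 [0.40810988 0.46264683 0.02527576] [-2.20156323e-01  1.55116774e-01  1.47342889e+00  2.73956060e-04
  1.51444982e+00 -1.46226884e+00]
71.16690524635037 [ 0.68041787 -4.34511654 -3.67343591]
```

View pics/wrist_11.png

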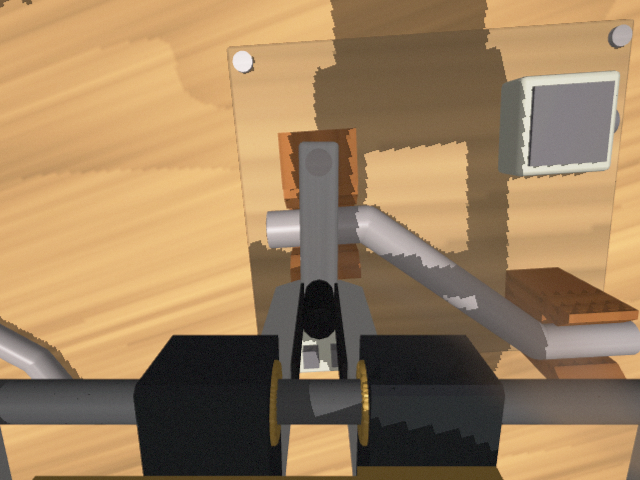

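Request:
carry_out:
  deltas: "-1 0.08 -0.02 0 -0.35;-1 0.06 -0.02 0 -0.3;-1 0.03 0 0 0;-1 0.03 0 0 0;-1 0 0 0 0"

```text
clock: 23.65
tcp_pos: [0.5619, -0.0636, 0.1162]
tcp_rot: [[0.257, 0.966, -0.001], [0.966, -0.257, -0.004], [-0.004, 0.0, -1.0]]
force: [-4.4, -4.5, 4.3]
gripper_width: 0.145
```

```bash
python3 - <<'E'
from station import manip
import numpy as np
s=manip.sense();d=s['tcp_pos'][:2]-np.array([.5032,-.0475]);print(np.hypot(*d),np.degrees(np.arctan2(d[1],d[0])),s['wrist_torque'])
R=s['tcp_rot'];print(np.degrees(np.arctan2(R[1,0],R[0,0])), R.T@s['force'])
E
```

```text
0.06092186554580722 -15.369324301218713 [-0.7996615   0.43148388 -0.03023341]
75.09149089356879 [-5.45682219 -3.08004778 -4.31099625]
```

Request:
carry_out:
  deltas: "-1 0.04 0 0 0;-1 0.02 0 0 0;-1 0 0 0 0"

```text
clock: 24.02
tcp_pos: [0.562, -0.0636, 0.1162]
tcp_rot: [[0.258, 0.966, -0.002], [0.966, -0.258, -0.007], [-0.007, 0.0, -1.0]]
force: [-3.9, -8.8, 4.7]
gripper_width: 0.148
```

Request:
carry_out:
  deltas: "-0.6 0 0 0 0;-0.4 0 0 0 0;-0.2 0 0 0 0;-0.1 0 0 0 0;-0.1 0 0 -0.3 0;-0.1 0 0 -0.7 0;-0.1 0 0 -1 0;-0.1 0 0 -1 0;-0.1 0 0 -1 0;-0.1 -0.8 0.8 -0.6 0;-0.1 -0.8 0.8 0 0;-0.1 -0.8 0.8 0 0;-0.1 0 0 0 0;-0.1 0 0 0 0"

```text
clock: 25.78
tcp_pos: [0.6137, -0.1474, 0.2544]
tcp_rot: [[0.256, 0.967, 0.0], [0.967, -0.256, 0.001], [0.001, -0.0, -1.0]]
force: [-1.1, 0.2, -0.3]
gripper_width: 0.448
```

```bash
python3 look.py 12 wrist scene side; python3 - <<'E'
import cv2
a=cv2.imread('pics/scene_12.png')[200:350,270:440];b=cv2.imread('pics/side_12.png')[180:310,210:370]
cv2.imwrite('pics/c17.png',cv2.resize(a,(680,600),interpolation=cv2.INTER_CUBIC))
cv2.imwrite('pics/c18.png',cv2.resize(b,(640,520),interpolation=cv2.INTER_CUBIC))
E
```

```text
25.925 [ 0.61360304 -0.14688752  0.25476129] [-0.15246496  0.33725326  0.43224281] 0.44786751373571587
[[ 2.54938155e-01  9.66957049e-01  7.76790192e-04]
 [ 9.66957353e-01 -2.54938172e-01 -7.82157622e-05]
 [ 1.22402189e-04  7.71063170e-04 -9.99999695e-01]]
```

View pics/c17.png

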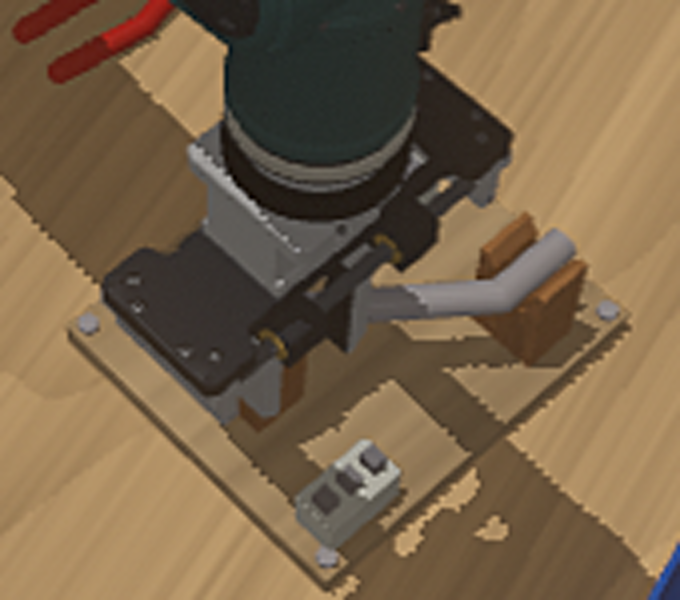

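View pics/c18.png

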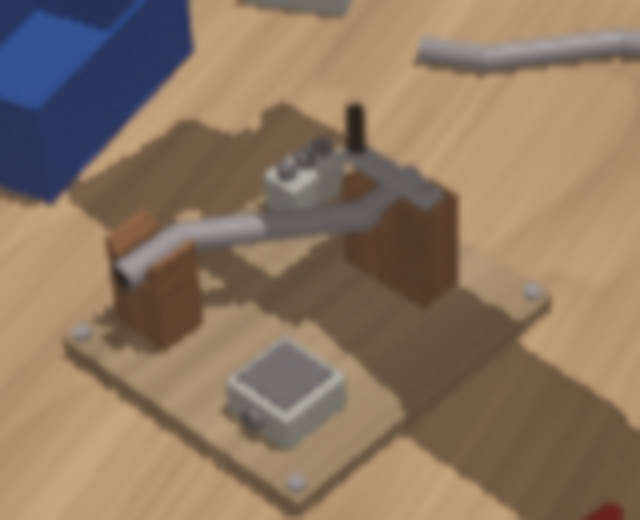

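View pics/wrist_12.png

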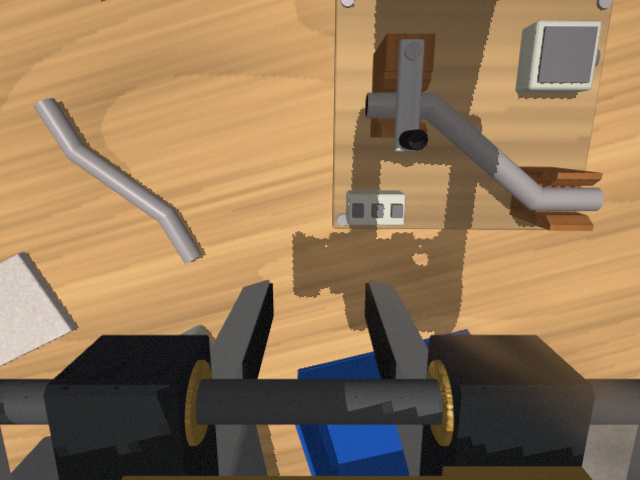

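```bash
python3 - <<'E'
from board import *
W=manip.camera_params('wrist');f=T((.5615,.0110),74.8);a=np.radians(74.8)
R=np.array([[np.cos(a),-np.sin(a)],[np.sin(a),np.cos(a)]])
for n,p,z in (('end A',(367,104),.078),('end B',(602,199),.078),('pivot',(412.5,49),.109),('knob top',(414,139),.142)):
    print(n,(R.T@(onz(W,p,z)[:2]-np.array([.5615,.011]))*1000).round(1))
E
```

```text
end A [-99.5   7.2]
end B [105.3 -69. ]
pivot [-71.5  42.6]
knob top [-73.8 -20.1]
```

```bash
python3 -c "
from station import manip
print(manip.finish_job())"
```

```text
the job is handed in; nothing more can be done
None
```

The deep bend is resting in both notches with the keeper bar across its end. I handed the job in at about 26 s of the 54 s allowed, with the gripper clear of everything.

- **Choice of bend:** cradle B stands 75 mm to -y, so I used the far grey bend. It measured about 80 mm offset from the scene camera, against about 48 mm for the near grey one.
- **Placing:** I gripped it mid-slant, turned it about 100°, and lowered it until the wrist force showed contact. Only then did I open the fingers.
- **Keeper:** I gripped the knob and swung it about 109° onto its stop. At the end the force rose with no further movement, and I let go.

**Last checks:**
- The side and wrist views show both straight ends down in their notches and the bar crossing the end at cradle A.
- The bend's ends measured -99.5 and +105 mm along the board. That is centred to within about 3 mm, and the measured length came out 5 mm too long, so part of that is measuring error.
- The last picture puts the keeper about 2° from square, which is within the same error.
- In the last scene view the gripper hid cradle A, so that picture confirmed only the cradle B end.
- My first board position, from the scene camera, was about 5 mm off the wrist camera's. I used the wrist camera's, and an overlay before lowering matched it to within a millimetre.

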